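# Third hand for a monitor riser: press the loose leg against its cleat

### The arm

A 6-joint arm with a two-finger parallel gripper is mounted at the origin on the work surface. World frame = base frame: x ahead of the robot, y to its left, z up, the work surface at z = 0. Lengths are in m, angles in rad, forces in N, time in s.
With the tool pointing down it reaches from about 0.35 to 0.85 m from the base axis. Payload 8.1 kg.
Tool frame: the origin (TCP) lies midway between the tips of the shut fingers; the grasp point (between the pads) lies 19 mm behind it; z points along the fingers, y is the line along which they close (so a half turn about z gives the same grasp; the last joint's range is limited). The gripper opens to 93 mm and grips with 3 to 60 N. Pads are 15 mm wide; open, the fingers measure 128 mm over their backs; the gripper's body (75 mm by 188 mm) begins 65 mm behind the grasp point.
Start: joints at [-1.236, 0.13, 1.488, -0, 1.523, -0.085], TCP at [0.245, -0.548, 0.219] pointing down, gripper open.
Joint ranges: [-2.96, 2.96], [-0.89, 2.26], [0.02, 2.5], [-1.34, 4.48], [0, 2.73], [-2.66, 2.66]. Speed limits (rad/s): [2.39, 2.39, 2.79, 3.14, 3.14, 3.14].

### API

Orientations are given as a rotation vector (axis times angle).
In Python, from plant import read_state, read_camera, camera_model, close_job gives the robot as it stands. The module is installed in compiled form; this text tells all that it offers.
- The arm moves only by the tool carry_out, never from a script. Its argument "moves" is a list of rows, each an object of numbers: "jaw": the finger opening in m, from 0 to 0.093; "dx", "dy", "dz": the shift along the tool's x, y, z in m; "yaw": the turn about the tool's z in rad. In form: [{"jaw": .., "dx": .., "dy": .., "dz": .., "yaw": ..}, ...]. A call has 1 to 8 rows; each row shifts and turns the commanded pose from where the row before left it, along the tool's axes as they then stand; what a row does not reach is not made up. A row lasts 1/8 s, in which the tool goes at most 62.5 mm and 10.7 degrees, less where a joint would pass 70% of its speed; a pose out of reach is approached as far as the arm can. A call is refused whole if a number of a shift passes 0.0625 or a number of a turn 0.188, either way. A call with a gripper value outside its range is refused whole. The fingers move at their own pace and stop on an object; "grip_force" is the grip in N (left out, the last holds). Time passes only in rows, so rows that do not move let the fingers close. It gives the time, the measured TCP pose, the force, the opening and the grip force at its end, in the units of the state.
- read_state(): the state, without advancing time (a new reading comes with each control period).
- read_camera(name): name is "scene" or "top" or "wrist"; returns the picture (384x512x3 uint8, red, green, blue); there is no depth.
- camera_model(name): a dict with "camera_matrix" (3x3 intrinsics, pixels), "view" (4x4, takes a point from world to camera coordinates). Camera axes: x right, y up, looking along -z (the intrinsics and any distortion apply to the point x, -y, -z); pixel columns grow to the right and rows downward; lengths in m; the calibration is good to about 2 mm. A picture is of the moment at which its call begins: read the wrist's pose just before it. camera_model takes no time and is no camera call; for the wrist camera it gives the pose at the moment of the call.
- close_job(): hands the job in; it is judged then, once.
The state is a dict: "t": time; "q": joint angles; "dq": joint speeds; "joint_torque": joint torques, N m; "tool_pos": TCP position; "orientation": TCP orientation; "force": force on the tool from outside, world axes, zero at the start; "wrist_torque": the same for the moment, N m; "opening": finger opening in m; "gripper_force": force on a finger pad.
Only numpy, scipy, OpenCV 4.12 (cv2) and the standard library are available. Lean on these libraries where they do the work, as an engineer would, in place of code of your own. Each camera call takes 0.05 s, during which the arm holds its last target. There are 200 camera calls.

### The job

A colleague is putting together the wooden monitor riser that lies upside down on its mat and is about to drive the two started screws through the bare cleat. Stand the loose wooden leg, notched edge up, on the board against the outer side of that cleat, upright and flush with both long edges of the board like the leg already fastened at the other end, and press it against the cleat with a steady push of about 12 newtons (6 to 18 is fine), without disturbing the other things on the desk. Keep that push up for at least three seconds and finish while still holding the leg pressed: do not let go.

Things in the scene. Friction and masses are not known exactly. Their poses are not given: they have to be found in the camera images.
- leg_center (a point): centre of the loose leg, a wooden panel 200 mm long (its x), 15 mm thick (y), 90 mm high (z), about 0.15 kg, standing on the desk on its plain long edge. A notch 80 mm wide, 20 mm deep is cut in the middle of its upper edge, leaving 70 mm of height there. Both faces are alike. The point is half-way along and across, 45 mm above the lower edge
- leg: the same loose leg; origin at the centre of its lower edge, same axes
- riser: the upside-down riser, immovable. Origin on the desk under the centre of its board, 200 mm (x) by 460 mm (y), upper face at z = 21 mm, on a 3 mm mat (x +-125, y -290 to 230 mm). Fastened leg and its cleat at the -y end, bare cleat at the +y end. In place, the loose leg stands outside the bare cleat, centred at x = 0, y = 212.5 mm, its length along x
- cleat: the bare cleat: a rigid wooden bar 160 mm long (x), 25 x 25 mm, fixed on the riser's board; axes as the riser's; origin under its centre, at x = 0, y = 192.5, z = 21 mm of the riser. The leg goes against its outer (+y) face, 12.5 mm from its origin, and is pushed towards -y. Two screws stick out 17 mm on its inner side, at x = +-50 mm
- driver: cordless pen screwdriver, black, lying on the board, 170 mm long, 30 mm thick; origin under it near its middle
- screw_tin: small open steel tin of screws, 80 x 55 x 18 mm, on the board; origin under its centre
- tape_measure: dark tape measure standing on the desk, 66 x 34 x 60 mm high; origin under its centre
- rail: spare wooden rail of the riser, lying flat on the desk, 300 x 50 x 15 mm; origin under its centre
- label_roll: roll of paper labels standing on its flat side, 100 mm across, 60 mm high; origin under its centre
- sanitiser: hand sanitiser bottle, 60 mm across, 155 mm high; origin under its centre

How it is judged:
On the way:
1. the leg stands in its place on the board, held by the robot and pressed against the cleat with 6 to 18 N, for three seconds on end (x of leg_center in the frame of riser between -0.008 and 0.008 m and y of leg_center in the frame of riser between 0.2085 and 0.2165 m and z of leg_center in the frame of riser between 0.062 and 0.07 m and angle between the y axis of leg_center and the y axis of cleat, either way round below 0.06 rad and angle between leg_center's own z axis and vertical below 0.06 rad and contact force between leg and cleat between 6 and 18 N and contact force between the fingers and leg above 2 N), for 3 s.
At the end, for the whole second after the job is handed in: The leg stands on the board (within 4 mm), upright and parallel to the cleat within 0.06 rad, centred on the board's width within 8 mm, its face against the cleat (within 4 mm), still, the fingers on it and 6 to 18 N between leg and cleat, for 3 s and through the last second (all of step 1 and linear speed of leg below 0.01 m/s and angular speed of leg below 0.1 rad/s); the arm keeps its last pose, push and grip.
It fails at once if another thing on the desk or on the board is shifted by more than 20 mm (distance of any of driver, screw_tin, tape_measure, rail, label_roll, sanitiser from where it was at the start of the episode above 0.02 m).
It also fails if it takes over 51 s, if anything falls off the work surface, if the arm or the gripper's body presses on something with over 40 N, if the wrist force passes 120 N, or if a joint passes its speed limit or range.

## Working session

There is one attempt and no reset: what is moved stays moved. The work goes in short steps, Python scripts to look and compute and a tool call to move; the robot and the scene stay as the last step left them, time stands still between calls to the robot, and variables do not carry over. Pictures are saved under pics/ and viewed, at most 10 in all, crops included, and the job is handed in when it is done.

Besides the shell and the picture viewer there is one more tool, called after "Emit:" as name(argument=value, ...) on one line, values as JSON. carry_out: Moves the arm, as the interface text tells. Its arguments: {"type":"object","properties":{"moves":{"type":"array","items":{"type":"object","properties":{"jaw":{"type":"number"},"dx":{"type":"number"},"dy":{"type":"number"},"dz":{"type":"number"},"yaw":{"type":"number"}}}},"grip_force":{"type":"number"}},"required":["moves"]}

```bash
mkdir -p pics; python3 - <<'E'
from plant import *
import cv2,numpy as np
for n in("top","scene"):
    im=read_camera(n); cv2.imwrite(f"pics/{n}.png",cv2.resize(im[:,:,::-1],(768,576))); 
    cv2.imwrite(f"pics/{n}_raw.png",im[:,:,::-1])
    m=camera_model(n); print(n,m)
s=read_state(); print(s)
print(camera_model("wrist"))
E
```

```text
top {'camera_matrix': array([[485.09238373,   0.        , 254.28092033],
       [  0.        , 485.09238373, 187.24891634],
       [  0.        ,   0.        ,   1.        ]]), 'view': array([[-0.0072682 , -0.99996556, -0.00400632,  0.16216858],
       [ 0.97418701, -0.00798469,  0.22560124, -0.60305899],
       [-0.22562546, -0.00226319,  0.97421149, -1.49256751],
       [ 0.        ,  0.        ,  0.        ,  1.        ]])}
scene {'camera_matrix': array([[473.60277829,   0.        , 253.2606039 ],
       [  0.        , 473.60277829, 190.37753116],
       [  0.        ,   0.        ,   1.        ]]), 'view': array([[-0.19182273,  0.98138352,  0.00950928, -0.02861446],
       [-0.64121416, -0.13265624,  0.75580866,  0.38184025],
       [ 0.74299963,  0.1388838 ,  0.65472349, -2.12682264],
       [ 0.        ,  0.        ,  0.        ,  1.        ]])}
{'t': 0.1, 'q': array([-1.23641967e+00,  1.31062112e-01,  1.48911681e+00, -9.20595857e-06,
        1.52300653e+00, -8.53781459e-02]), 'dq': array([ 0.00024735, -0.00168141, -0.0034899 ,  0.00115385,  0.00022293,
        0.00042834]), 'j
[... 168 characters left out ...]
4743584,  0.21773582]), 'orientation': array([-3.07111018e+00, -6.54191045e-01,  3.24855044e-04]), 'force': array([ 0.2063637 ,  0.26239102, -0.11832731]), 'wrist_torque': array([-0.02351098,  0.01708912, -0.01089828]), 'gripper_force': 0.0, 'opening': 0.09305186490432613}
{'camera_matrix': array([[265.37616014,   0.        , 257.46385679],
       [  0.        , 265.37616014, 186.25193772],
       [  0.        ,   0.        ,   1.        ]]), 'view': array([[ 0.40698263, -0.91343299, -0.00230335, -0.59993806],
       [ 0.88578963,  0.39527924, -0.2431688 ,  0.02774222],
       [ 0.22302887,  0.09692519,  0.96998125, -0.39125059],
       [ 0.        ,  0.        ,  0.        ,  1.        ]])}
```

View pics/top.png

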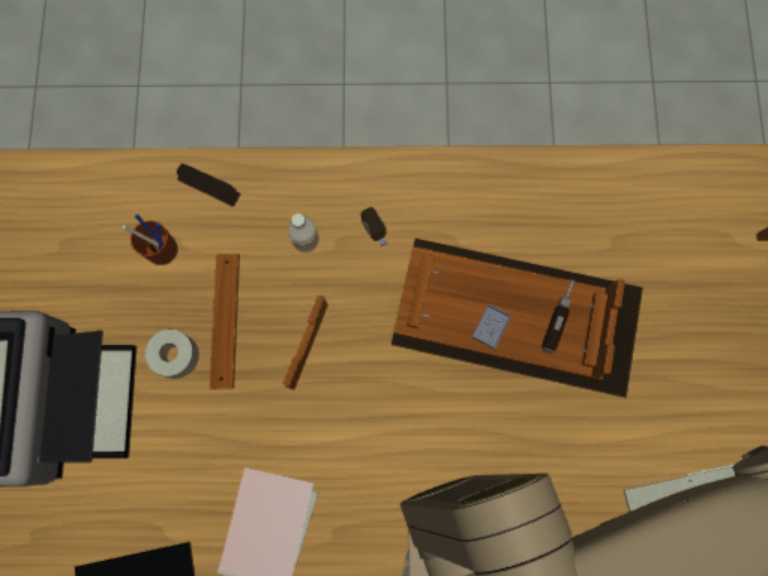

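View pics/scene.png

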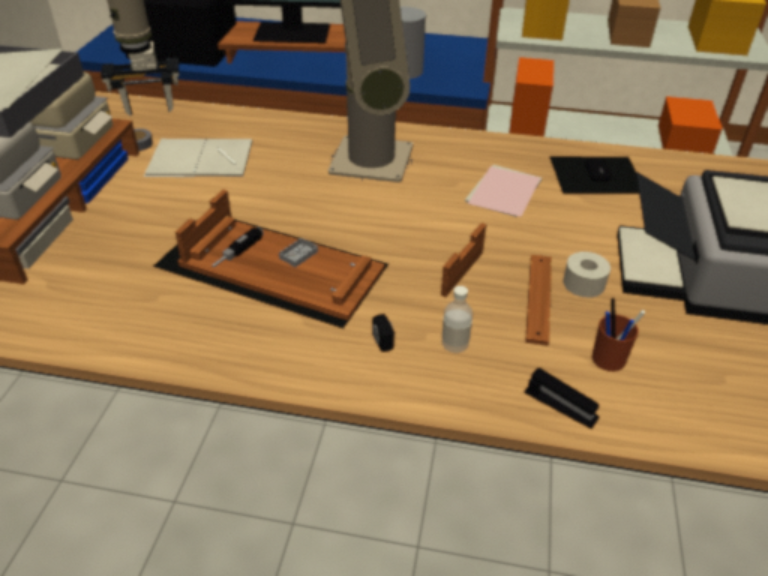

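```bash
cat > h.py <<'E'
import numpy as np,cv2
from plant import *
def ray(m,uv,z):
    K,V=m["camera_matrix"],m["view"];R,t=V[:3,:3],V[:3,3];c=-R.T@t
    uv=np.atleast_2d(uv).astype(float)
    d=np.c_[(uv[:,0]-K[0,2])/K[0,0],-(uv[:,1]-K[1,2])/K[1,1],-np.ones(len(uv))]@R
    return c+d*((z-c[2])/d[:,2])[:,None]
def proj(m,P):
    K,V=m["camera_matrix"],m["view"];p=np.atleast_2d(P)@V[:3,:3].T+V[:3,3]
    return np.c_[K[0,2]+K[0,0]*p[:,0]/-p[:,2],K[1,2]+K[1,1]*p[:,1]/p[:,2]]
E
python3 - <<'E'
from h import *
im=cv2.imread("pics/top_raw.png");m=camera_model("top")
hsv=cv2.cvtColor(im,cv2.COLOR_BGR2HSV)
print("cam",-m["view"][:3,:3].T@m["view"][:3,3])
for p in[(203,228),(290,205),(110,215)]: print(hsv[p[1],p[0]], end=' ')
print([hsv[r,c] for r,c in((220,200),(200,300),(180,420))])
dk=(hsv[...,2]<150).astype(np.uint8)
n,l,st,ce=cv2.connectedComponentsWithStats(dk)
for i in range(1,n):
    if st[i,4]>60:
        c=cv2.findContours((l==i).astype(np.uint8),0,2)[0][0]; r=cv2.minAreaRect(c)
        if 120<ce[i][0]<440 and 130<ce[i][1]<300:
            print(i,st[i],np.round(ce[i]),'z0',ray(m,ce[i],0)[0].round(3))
            b=cv2.boxPoints(r); print(b.round(1).tolist(), ray(m,b,.003)[:,:2].round(3).tolist(),ray(m,b,.09)[:,:2].round(3).tolist())
E
```

```text
cam [0.25190967 0.1539698  1.59077698]
[ 13 191 123] [ 14 191 123] [ 18 146 148] [array([ 18, 145, 141], dtype=uint8), array([ 13, 190, 129], dtype=uint8), array([ 18, 141, 164], dtype=uint8)]
93 [240 137  19  28 317] [249. 150.] z0 [0.752 0.175 0.   ]
[[236.39999389648438, 142.39999389648438], [248.3000030517578, 135.1999969482422], [262.70001220703125, 159.1999969482422], [250.8000030517578, 166.3000030517578]] [[0.778, 0.218], [0.804, 0.177], [0.718, 0.128], [0.693, 0.169]] [[0.75, 0.214], [0.774, 0.176], [0.692, 0.13], [0.668, 0.168]]
97 [  72  142  153   35 1571] [137. 157.] z0 [0.729 0.556 0.   ]
[[71.9000015258789, 175.6999969482422], [72.30000305175781, 141.8000030517578], [224.10000610351562, 143.1999969482422], [223.8000030517578, 177.10000610351562]] [[0.665, 0.774], [0.785, 0.783], [0.776, 0.26], [0.656, 0.26]] [[0.642, 0.74], [0.756, 0.748], [0.747, 0.254], [0.634, 0.255]]
98 [326 143  51   3  97] [352. 144.] z0 [ 0.769 -0.177  0.   ]
[[326.0, 143.0], [376.0, 143.0], [376.0, 145.0], [326.0, 145.0]] [[0.773, -0.089], [0.772, -0.261], [0.765, -0.26], [0.766, -0.089]] [[0.7
[... 1272 characters left out ...]
3], [0.327, -0.667], [0.311, -0.665], [0.306, -0.103]] [[0.319, -0.089], [0.323, -0.622], [0.307, -0.62], [0.303, -0.089]]
277 [340 291  80   9 167] [378. 296.] z0 [ 0.261 -0.235  0.   ]
[[339.70001220703125, 296.20001220703125], [340.1000061035156, 290.5], [419.0, 296.5], [418.6000061035156, 302.20001220703125]] [[0.26, -0.112], [0.278, -0.115], [0.258, -0.365], [0.24, -0.362]] [[0.26, -0.098], [0.277, -0.1], [0.258, -0.337], [0.241, -0.334]]
281 [165 297  47   3  95] [187. 298.] z0 [0.26  0.376 0.   ]
[[165.0, 297.0], [211.0, 297.0], [211.0, 299.0], [165.0, 299.0]] [[0.262, 0.446], [0.261, 0.298], [0.255, 0.298], [0.256, 0.445]] [[0.262, 0.43], [0.26, 0.291], [0.255, 0.29], [0.256, 0.429]]
```

```bash
python3 - <<'E'
from h import *
im=cv2.imread("pics/top_raw.png");m=camera_model("top")
hsv=cv2.cvtColor(im,cv2.COLOR_BGR2HSV)
red=((hsv[...,0]<=15)&(hsv[...,1]>165)).astype(np.uint8)
mat=((hsv[...,2]<75)).astype(np.uint8)
for nm,k in(("red",red),("both",red|mat)):
  n,l,st,ce=cv2.connectedComponentsWithStats(k)
  for i in range(1,n):
    if st[i,4]>150 and 120<ce[i][0]<440 and 130<ce[i][1]<280:
        c=cv2.findContours((l==i).astype(np.uint8),0,2)[0][0]; r=cv2.minAreaRect(c)
        b=cv2.boxPoints(r); print(nm,st[i],b.round(1).tolist())
        z=.003 if nm=="both" else .09
        P=ray(m,b,z)[:,:2]; print(' z',z,P.round(3).tolist(),P.mean(0).round(3),'z.021',ray(m,b,.021)[:,:2].round(3).tolist())
        ap=cv2.approxPolyDP(cv2.convexHull(c),4,True)[:,0]; print('  poly',ap.tolist(),ray(m,ap,z)[:,:2].round(3).tolist())
E
```

```text
red [ 263  164  154   89 7844] [[261.0, 230.1999969482422], [271.8999938964844, 163.1999969482422], [416.79998779296875, 186.60000610351562], [406.0, 253.60000610351562]]
 z 0.09 [[0.462, 0.137], [0.678, 0.1], [0.597, -0.358], [0.386, -0.307]] [ 0.531 -0.107] z.021 [[0.472, 0.137], [0.698, 0.098], [0.613, -0.382], [0.392, -0.329]]
  poly [[275, 165], [415, 187], [407, 247], [396, 252], [264, 222]] [[0.672, 0.09], [0.596, -0.352], [0.406, -0.312], [0.391, -0.277], [0.488, 0.128]]
red [ 140  169   19   90 1376] [[139.3000030517578, 258.0], [143.1999969482422, 168.39999389648438], [159.0, 169.10000610351562], [155.10000610351562, 258.70001220703125]]
 z 0.09 [[0.379, 0.512], [0.664, 0.513], [0.662, 0.463], [0.377, 0.464]] [0.521 0.488] z.021 [[0.385, 0.529], [0.683, 0.53], [0.681, 0.477], [0.382, 0.478]]
  poly [[157, 169], [155, 258], [140, 258], [144, 170]] [[0.662, 0.469], [0.379, 0.464], [0.379, 0.51], [0.659, 0.51]]
red [189 197  29  62 475] [[187.6999969482422, 255.89999389648438], [211.39999389648438, 196.39999389648438], [219.39999389648438, 199.60000610351562], [195.60000610351
[... 1452 characters left out ...]
533], [0.685, 0.48], [0.384, 0.482]] [0.536 0.507] z.021 [[0.385, 0.529], [0.684, 0.529], [0.681, 0.476], [0.382, 0.479]]
  poly [[157, 169], [155, 258], [140, 258], [144, 170]] [[0.686, 0.487], [0.386, 0.482], [0.386, 0.531], [0.683, 0.531]]
both [189 197  29  62 477] [[187.6999969482422, 255.89999389648438], [211.39999389648438, 196.39999389648438], [219.39999389648438, 199.60000610351562], [195.60000610351562, 259.0]]
 z 0.003 [[0.392, 0.376], [0.589, 0.301], [0.578, 0.275], [0.382, 0.35]] [0.485 0.326] z.021 [[0.391, 0.374], [0.586, 0.3], [0.575, 0.273], [0.38, 0.348]]
  poly [[213, 197], [217, 204], [193, 258], [189, 253]] [[0.587, 0.296], [0.563, 0.282], [0.385, 0.359], [0.401, 0.372]]
```

Emit:
carry_out(moves=[{"dx": 0.0525, "dy": -0.0242, "dz": -0.01}, {"dx": 0.0525, "dy": -0.0242, "dz": -0.01}, {"dx": 0.0525, "dy": -0.0242, "dz": -0.01}, {"dx": 0.0525, "dy": -0.0242, "dz": -0.01}, {"dx": 0.0525, "dy": -0.0242, "dz": -0.01}, {"dx": 0.0525, "dy": -0.0242, "dz": -0.01}, {"dx": 0.0525, "dy": -0.0242}, {"dx": 0.0525, "dy": -0.0242}])

```text
invalid input at $.moves[0]: expected keys jaw, dx, dy, dz, yaw
```

Emit:
carry_out(moves=[{"yaw": -0.1814}, {"yaw": -0.1814}, {"yaw": -0.1814}, {"yaw": -0.1814}, {"yaw": -0.1814}, {"yaw": -0.1814}, {"yaw": -0.1814}])

```text
invalid input at $.moves[0]: expected keys jaw, dx, dy, dz, yaw
```

Emit:
carry_out(moves=[{"yaw": -0.1814}, {"yaw": -0.1814}, {"yaw": -0.1814}, {"yaw": -0.1814}, {"yaw": -0.1814}, {"yaw": -0.1814}])

```text
invalid input at $.moves[0]: expected keys jaw, dx, dy, dz, yaw
```

Emit:
carry_out(moves=[{"jaw": 0.093, "dx": 0.0525, "dy": -0.0242, "dz": -0.01, "yaw": 0}, {"jaw": 0.093, "dx": 0.0525, "dy": -0.0242, "dz": -0.01, "yaw": 0}, {"jaw": 0.093, "dx": 0.0525, "dy": -0.0242, "dz": -0.01, "yaw": 0}, {"jaw": 0.093, "dx": 0.0525, "dy": -0.0242, "dz": -0.01, "yaw": 0}, {"jaw": 0.093, "dx": 0.0525, "dy": -0.0242, "dz": -0.01, "yaw": 0}, {"jaw": 0.093, "dx": 0.0525, "dy": -0.0242, "dz": -0.01, "yaw": 0}, {"jaw": 0.093, "dx": 0.0525, "dy": -0.0242, "dz": 0, "yaw": 0}, {"jaw": 0.093, "dx": 0.0525, "dy": -0.0242, "dz": 0, "yaw": 0}])

```text
t: 1.1
tool_pos: [0.5501, -0.1983, 0.2785]
orientation: [-3.073, -0.655, 0.0]
force: [0.4, -0.2, 0.1]
opening: 0.0928
gripper_force: 0.0
```

Emit:
carry_out(moves=[{"jaw": 0.093, "dx": 0, "dy": 0, "dz": 0, "yaw": -0.1814}, {"jaw": 0.093, "dx": 0, "dy": 0, "dz": 0, "yaw": -0.1814}, {"jaw": 0.093, "dx": 0, "dy": 0, "dz": 0, "yaw": -0.1814}, {"jaw": 0.093, "dx": 0, "dy": 0, "dz": 0, "yaw": -0.1814}, {"jaw": 0.093, "dx": 0, "dy": 0, "dz": 0, "yaw": -0.1814}, {"jaw": 0.093, "dx": 0, "dy": 0, "dz": 0, "yaw": -0.1814}, {"jaw": 0.093, "dx": 0, "dy": 0, "dz": 0, "yaw": -0.1814}])

```text
t: 1.98
tool_pos: [0.5489, -0.1998, 0.278]
orientation: [-2.078, -2.355, 0.0]
force: [-0.2, 0.6, 0.0]
opening: 0.093
gripper_force: 0.0
```

Emit:
carry_out(moves=[{"jaw": 0.093, "dx": 0, "dy": 0, "dz": 0, "yaw": -0.1814}, {"jaw": 0.093, "dx": 0, "dy": 0, "dz": 0, "yaw": -0.1814}, {"jaw": 0.093, "dx": 0, "dy": 0, "dz": 0, "yaw": -0.1814}, {"jaw": 0.093, "dx": 0, "dy": 0, "dz": 0, "yaw": -0.1814}, {"jaw": 0.093, "dx": 0, "dy": 0, "dz": 0, "yaw": -0.1814}, {"jaw": 0.093, "dx": 0, "dy": 0, "dz": 0, "yaw": -0.1814}])

```text
t: 2.72
tool_pos: [0.5489, -0.1998, 0.278]
orientation: [-0.559, -3.09, -0.001]
force: [0.9, -0.3, 0.0]
opening: 0.0927
gripper_force: 0.0
```

Emit:
carry_out(moves=[{"jaw": 0.093, "dx": 0.0196, "dy": 0.0525, "dz": 0, "yaw": 0}, {"jaw": 0.093, "dx": 0.0196, "dy": 0.0525, "dz": 0, "yaw": 0}, {"jaw": 0.093, "dx": 0.0196, "dy": 0.0525, "dz": 0, "yaw": 0}, {"jaw": 0.093, "dx": 0.0196, "dy": 0.0525, "dz": 0, "yaw": 0}, {"jaw": 0.093, "dx": 0.0196, "dy": 0.0525, "dz": 0, "yaw": 0}, {"jaw": 0.093, "dx": 0, "dy": 0, "dz": 0, "yaw": 0}, {"jaw": 0.093, "dx": 0, "dy": 0, "dz": 0, "yaw": 0}])

```text
t: 3.6
tool_pos: [0.5508, 0.08, 0.2782]
orientation: [-0.567, -3.089, 0.001]
force: [-0.1, -0.1, -0.2]
opening: 0.0931
gripper_force: 0.0
```

```bash
python3 - <<'E'
from h import *
import pickle
s=read_state();m=camera_model("wrist");im=read_camera("wrist")[:,:,::-1].copy()
cv2.imwrite("pics/w1_raw.png",im);cv2.imwrite("pics/w1.png",cv2.resize(im,(768,576)))
pickle.dump((s,m),open("w1.pkl","wb"))
print(s["t"],s["tool_pos"],s["orientation"])
E
```

```text
3.6 [0.5507648  0.08000292 0.27824963] [-5.66627155e-01 -3.08948617e+00  1.10279799e-03]
```

View pics/w1.png

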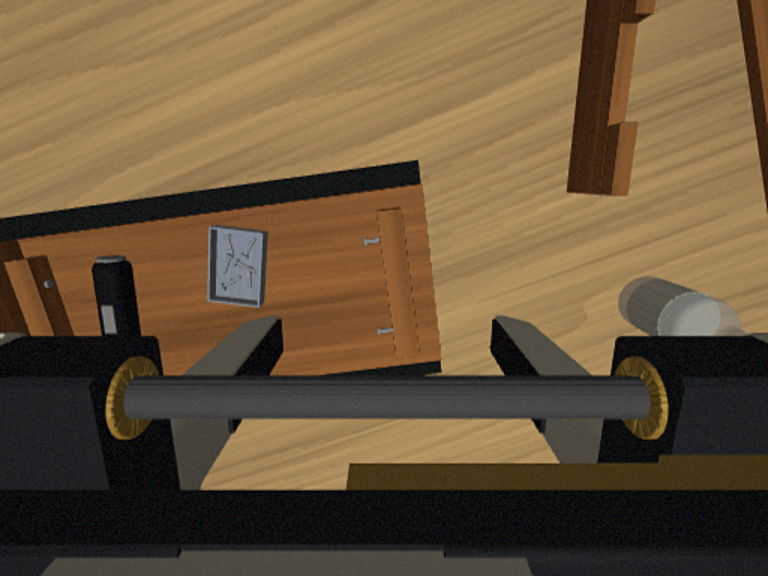

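```bash
python3 - <<'E'
from h import *
import pickle
s,m=pickle.load(open("w1.pkl","rb"));im=cv2.imread("pics/w1_raw.png");g=cv2.cvtColor(im,6)
def sub(p):
    p=((np.array(p,np.float32)+.5)/1.5-.5).astype(np.float32).reshape(-1,1,2)
    q=cv2.cornerSubPix(g,p.copy(),(4,4),(-1,-1),(3,30,.01)); print('shift',(q-p)[:,0].round(1).tolist());return q[:,0]
def fr(yx,o,P): x=np.array([yx[1],-yx[0]]);d=P[:,:2]-o;return np.c_[d@x,d@yx]
A=ray(m,sub([(419,161),(440,371)]),.003)[:,:2]
B=ray(m,sub([(420,184),(440,361)]),.021)[:,:2]
C=ray(m,sub([(378,211),(400,208),(416,358),(393,359)]),.046)[:,:2]
L=ray(m,sub([(629,195),(637,123),(609,123)]),.09)[:,:2]
Lb=ray(m,sub([(568,191),(609,193)]),.0)[:,:2]
for n,P in zip("ABCLl",(A,B,C,L,Lb)): print(n,P.round(4).tolist(),np.linalg.norm(np.diff(P,axis=0),axis=1).round(4))
for n,P in(("mat",A),("board",B)):
    x=P[1]-P[0];x/=np.linalg.norm(x);y=np.array([-x[1],x[0]]);print(n,'yaw',np.arctan2(x[1],x[0]).round(4),'tgt',(P.mean(0)-.0175*y).round(4))
x=C[2]-C[1];yw=np.arctan2(x[1],x[0]);y=np.array([-np.sin(yw),np.cos(yw)]);print('cleat yaw',yw.round(4),'tgt',(C.mean(0)+.02*y).round(4))
E
```

```text
shift [[-1.0, -1.100000023841858], [0.6000000238418579, 2.0999999046325684]]
shift [[0.4000000059604645, -1.0], [0.10000000149011612, -0.699999988079071]]
shift [[-0.6000000238418579, -0.10000000149011612], [-0.0, -0.6000000238418579], [-2.5, 3.5], [0.0, 0.0]]
shift [[-1.5, 0.20000000298023224], [0.8999999761581421, -0.8999999761581421], [-1.5, 1.7000000476837158]]
shift [[-1.2000000476837158, 0.699999988079071], [0.6000000238418579, 1.600000023841858]]
A [[0.4808, 0.1415], [0.7267, 0.0837]] [0.2526]
B [[0.504, 0.1354], [0.6998, 0.0894]] [0.2011]
C [[0.5134, 0.084], [0.518, 0.1064], [0.6804, 0.0606], [0.6681, 0.0426]] [0.0229 0.1687 0.0217]
L [[0.5759, 0.2947], [0.5198, 0.3171], [0.5134, 0.2917]] [0.0604 0.0262]
l [[0.5707, 0.2822], [0.5912, 0.326]] [0.0483]
mat yaw -0.231 tgt [0.5998 0.0956]
board yaw -0.2305 tgt [0.5979 0.0954]
cleat yaw -0.2753 tgt [0.6004 0.0926]
```

Emit:
carry_out(moves=[{"jaw": 0.093, "dx": 0.0186, "dy": 0.0491, "dz": 0, "yaw": 0}, {"jaw": 0.093, "dx": 0.0186, "dy": 0.0491, "dz": 0, "yaw": 0}, {"jaw": 0.093, "dx": 0.0186, "dy": 0.0491, "dz": 0, "yaw": 0}, {"jaw": 0.093, "dx": 0.0186, "dy": 0.0491, "dz": 0, "yaw": 0}, {"jaw": 0.093, "dx": 0, "dy": 0, "dz": 0, "yaw": 0}, {"jaw": 0.093, "dx": 0, "dy": 0, "dz": 0, "yaw": 0}])

```text
t: 4.4
tool_pos: [0.5518, 0.2887, 0.2783]
orientation: [-0.57, -3.089, 0.001]
force: [-0.9, 1.2, -0.7]
opening: 0.0929
gripper_force: 0.0
```

```bash
python3 - <<'E'
from h import *
import pickle
s=read_state();m=camera_model("wrist");im=read_camera("wrist")[:,:,::-1].copy()
cv2.imwrite("pics/w2_raw.png",im);cv2.imwrite("pics/w2.png",cv2.resize(im,(768,576)))
pickle.dump((s,m),open("w2.pkl","wb"))
print(s["t"],s["tool_pos"],s["orientation"])
E
```

```text
4.4 [0.55180628 0.28874818 0.27828964] [-5.70025194e-01 -3.08920752e+00  1.48664660e-03]
```

View pics/w2.png

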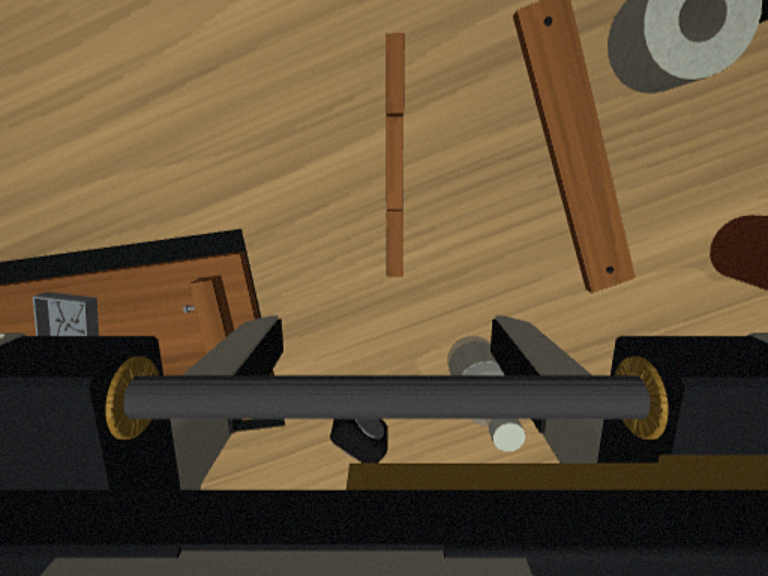

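```bash
python3 - <<'E'
from h import *
import pickle
s,m=pickle.load(open("w2.pkl","rb"));im=cv2.imread("pics/w2_raw.png")
hsv=cv2.cvtColor(im,cv2.COLOR_BGR2HSV);k=((hsv[...,0]<=14)&(hsv[...,1]>130)).astype(np.uint8)
k=cv2.morphologyEx(k,cv2.MORPH_CLOSE,np.ones((5,5)))
n,l,st,ce=cv2.connectedComponentsWithStats(k); i=l[100,263]; print(i,st[i],hsv[50,263],hsv[50,240])
ys,xs=np.where(l==i)
E=[]
for lo,hi in((24,72),(144,182)):
    r=[r for r in range(lo,hi)];E.append([[ (xs[ys==q].min()+xs[ys==q].max())/2,q] for q in r])
for e in E: print(np.array(e).mean(0), np.mean([ (xs[ys==q].max()-xs[ys==q].min()+1) for _,q in e]))
P=ray(m,[np.mean(E[0],0),np.mean(E[1],0)],.09)[:,:2];d=P[1]-P[0];yaw=np.arctan2(d[1],d[0])
ends=ray(m,[[P_,q] for P_,q in((np.mean(E[0],0)[0],ys.min()-.5),(np.mean(E[1],0)[0],ys.max()+.5))],.09)[:,:2]
c=ends.mean(0);print('yaw',yaw,'ends',ends,'len',np.linalg.norm(ends[1]-ends[0]),'centre',c)
notch=ray(m,[[263,(114+.5)/1.5-.5],[263,(210+.5)/1.5-.5]],.09)[:,:2];print('notch centre',notch.mean(0))
a=2*np.arctan2(s["orientation"][1],s["orientation"][0]);tx=np.array([np.cos(a),np.sin(a)]);ty=np.array([np.sin(a),-np.cos(a)])
e=c-s["tool_pos"][:2];print('a',a%(2*np.pi),'yawcmd',a%(2*np.pi)-(yaw+np.pi),'dx',e@tx,'dy',e@ty)
E
```

```text
3 [ 257   22   13  162 1852] [ 14 173 121] [ 17 117 150]
[262.66666667  47.5       ] 12.333333333333334
[263.  162.5] 11.0
yaw -0.35763547817056174 ends [[0.38598078 0.3585296 ]
 [0.57240628 0.28867568]] len 0.19908299041995847 centre [0.47919353 0.32360264]
notch centre [0.47986117 0.32356387]
a 2.776654538014847 yawcmd -0.0073026374043840825 dx 0.08027015750159797 dy 0.006644277344383702
```

Emit:
carry_out(moves=[{"jaw": 0.093, "dx": 0.04, "dy": 0.0033, "dz": 0, "yaw": -0.007}, {"jaw": 0.093, "dx": 0.04, "dy": 0.0033, "dz": 0, "yaw": 0}, {"jaw": 0.093, "dx": 0, "dy": 0, "dz": 0.05, "yaw": 0}, {"jaw": 0.093, "dx": 0, "dy": 0, "dz": 0.05, "yaw": 0}, {"jaw": 0.093, "dx": 0, "dy": 0, "dz": 0.05, "yaw": 0}, {"jaw": 0.093, "dx": 0, "dy": 0, "dz": 0.05, "yaw": 0}, {"jaw": 0.093, "dx": 0, "dy": 0, "dz": 0.042, "yaw": 0}, {"jaw": 0.093, "dx": 0, "dy": 0, "dz": 0, "yaw": 0}])

```text
t: 5.45
tool_pos: [0.4763, 0.3213, 0.033]
orientation: [-0.56, -3.085, 0.008]
force: [-0.6, 0.3, 0.5]
opening: 0.0928
gripper_force: 0.0
```

Emit:
carry_out(moves=[{"jaw": 0.03, "dx": 0, "dy": 0, "dz": 0, "yaw": 0}, {"jaw": 0.03, "dx": 0, "dy": 0, "dz": 0, "yaw": 0}, {"jaw": 0.03, "dx": 0, "dy": 0, "dz": 0, "yaw": 0}, {"jaw": 0.03, "dx": 0, "dy": 0, "dz": 0, "yaw": 0}, {"jaw": 0.03, "dx": 0, "dy": 0, "dz": 0, "yaw": 0}, {"jaw": 0.03, "dx": 0, "dy": 0, "dz": 0, "yaw": 0}], grip_force=30)

```text
t: 6.2
tool_pos: [0.4787, 0.3247, 0.0366]
orientation: [-0.557, -3.092, 0.0]
force: [0.1, -0.5, 0.4]
opening: 0.0376
gripper_force: 0.0
```

Emit:
carry_out(moves=[{"jaw": 0.0, "dx": 0, "dy": 0, "dz": 0, "yaw": 0}, {"jaw": 0.0, "dx": 0, "dy": 0, "dz": 0, "yaw": 0}, {"jaw": 0.0, "dx": 0, "dy": 0, "dz": 0, "yaw": 0}, {"jaw": 0.0, "dx": 0, "dy": 0, "dz": 0, "yaw": 0}, {"jaw": 0.0, "dx": 0, "dy": 0, "dz": 0, "yaw": 0}, {"jaw": 0.0, "dx": 0, "dy": 0, "dz": 0, "yaw": 0}], grip_force=40)

```text
t: 6.95
tool_pos: [0.4786, 0.3246, 0.0365]
orientation: [-0.557, -3.092, 0.0]
force: [0.2, 0.6, -0.2]
opening: 0.0148
gripper_force: 40.0
```

Emit:
carry_out(moves=[{"jaw": 0.0, "dx": 0, "dy": 0, "dz": -0.035, "yaw": 0}, {"jaw": 0.0, "dx": 0, "dy": 0, "dz": -0.035, "yaw": 0}, {"jaw": 0.0, "dx": 0, "dy": 0, "dz": 0, "yaw": -0.126}, {"jaw": 0.0, "dx": -0.0337, "dy": -0.0342, "dz": 0, "yaw": 0}, {"jaw": 0.0, "dx": -0.0337, "dy": -0.0342, "dz": 0, "yaw": 0}, {"jaw": 0.0, "dx": -0.0337, "dy": -0.0342, "dz": 0, "yaw": 0}, {"jaw": 0.0, "dx": -0.0337, "dy": -0.0342, "dz": 0, "yaw": 0}, {"jaw": 0.0, "dx": -0.0337, "dy": -0.0342, "dz": 0, "yaw": 0}])

```text
t: 7.95
tool_pos: [0.6042, 0.1183, 0.1065]
orientation: [-0.361, -3.121, -0.0]
force: [0.7, 0.2, -2.2]
opening: 0.0151
gripper_force: 40.0
```

Emit:
carry_out(moves=[{"jaw": 0.0, "dx": 0, "dy": 0, "dz": 0, "yaw": 0}, {"jaw": 0.0, "dx": 0, "dy": 0, "dz": 0, "yaw": 0}, {"jaw": 0.0, "dx": 0, "dy": 0, "dz": 0, "yaw": 0}, {"jaw": 0.0, "dx": 0, "dy": 0, "dz": 0, "yaw": 0}])

```text
t: 8.45
tool_pos: [0.6032, 0.1208, 0.1066]
orientation: [-0.359, -3.121, -0.0]
force: [0.6, 0.2, -1.5]
opening: 0.0148
gripper_force: 40.0
```

```bash
python3 - <<'E'
from h import *
import pickle
s=read_state();m=camera_model("wrist");im=read_camera("wrist")[:,:,::-1].copy()
cv2.imwrite("pics/w3_raw.png",im);cv2.imwrite("pics/w3.png",cv2.resize(im,(768,576)))
pickle.dump((s,m),open("w3.pkl","wb"))
a=2*np.arctan2(-s["orientation"][1],-s["orientation"][0])
print(s["t"],s["tool_pos"],s["orientation"],a-np.pi,s["force"])
E
```

```text
8.45 [0.60319721 0.12076362 0.10662954] [-3.59030765e-01 -3.12083338e+00 -1.63533323e-04] -0.22907939248853593 [ 0.59429087  0.22928113 -1.53576027]
```

View pics/w3.png

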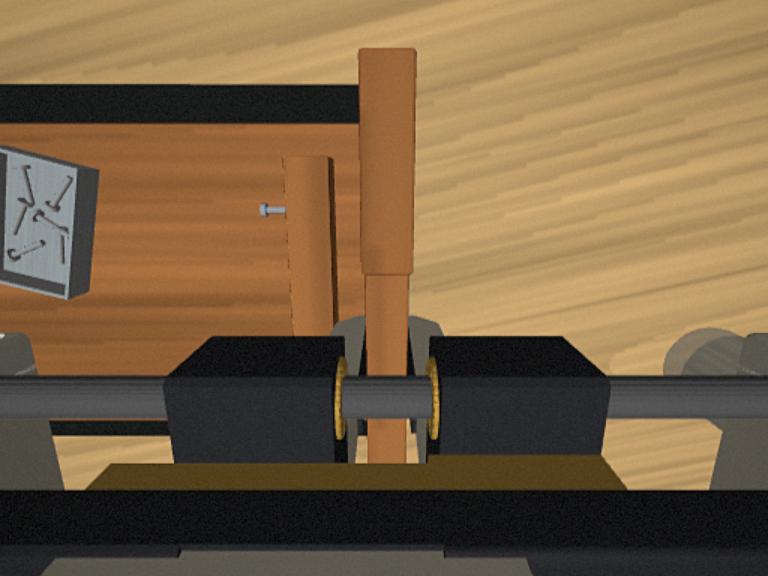

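```bash
python3 - <<'E'
from h import *
import pickle
s,m=pickle.load(open("w3.pkl","rb"))
im=cv2.imread("pics/w3_raw.png");g=cv2.cvtColor(im,6)
f=lambda p:(np.array(p,float)+.5)/1.5-.5
yw=-.2300;x=np.array([np.cos(yw),np.sin(yw)]);y=np.array([-x[1],x[0]])
o=s["tool_pos"][:2]
def show(n,p,z):
    P=ray(m,f(p),z)[:,:2]-o;print(n,np.c_[P@x,P@y].round(4).tolist())
show('leg end top L,R, notch corner L,R',[(359,49),(416,49),(361,273),(412,273)],.160)
show('cleat top: in,out near end, out lower, in lower',[(284,157),(328,157),(334,330),(294,330)],.046)
show('board near edge',[(20,123),(340,123)],.021)
show('mat near edge',[(20,85),(340,85)],.003)
show('mat far edge',[(60,435),(160,435)],.003)
E
```

```text
leg end top L,R, notch corner L,R [[-0.0983, -0.0075], [-0.0983, 0.0072], [-0.0391, -0.0078], [-0.0391, 0.0071]]
cleat top: in,out near end, out lower, in lower [[-0.0779, -0.0565], [-0.0779, -0.0324], [0.0229, -0.0323], [0.0229, -0.0566]]
board near edge [[-0.0986, -0.2187], [-0.0987, -0.028]]
mat near edge [[-0.1232, -0.2293], [-0.1233, -0.0294]]
mat far edge [[0.1264, -0.2537], [0.1264, -0.1761]]
```

Emit:
carry_out(moves=[{"jaw": 0.0, "dx": 0, "dy": -0.018, "dz": 0, "yaw": 0}, {"jaw": 0.0, "dx": 0, "dy": 0, "dz": 0.02, "yaw": 0}, {"jaw": 0.0, "dx": 0, "dy": 0, "dz": 0.02, "yaw": 0}, {"jaw": 0.0, "dx": 0, "dy": 0, "dz": 0.006, "yaw": 0}, {"jaw": 0.0, "dx": 0, "dy": 0, "dz": 0, "yaw": 0}, {"jaw": 0.0, "dx": 0, "dy": 0, "dz": 0, "yaw": 0}, {"jaw": 0.0, "dx": 0, "dy": 0, "dz": 0, "yaw": 0}])

```text
t: 9.38
tool_pos: [0.5999, 0.1023, 0.061]
orientation: [0.361, 3.12, 0.0]
force: [-0.1, 0.1, -1.9]
opening: 0.0151
gripper_force: 40.0
```

Emit:
carry_out(moves=[{"jaw": 0.0, "dx": 0, "dy": 0, "dz": 0.002, "yaw": 0}, {"jaw": 0.0, "dx": 0, "dy": 0, "dz": 0.001, "yaw": 0}, {"jaw": 0.0, "dx": 0, "dy": 0, "dz": 0, "yaw": 0}, {"jaw": 0.0, "dx": 0, "dy": 0, "dz": 0, "yaw": 0}, {"jaw": 0.0, "dx": 0, "dy": 0, "dz": 0, "yaw": 0}])

```text
t: 10.0
tool_pos: [0.5996, 0.1021, 0.0577]
orientation: [0.361, 3.121, 0.0]
force: [0.1, 0.7, 0.0]
opening: 0.0144
gripper_force: 40.0
```

Emit:
carry_out(moves=[{"jaw": 0.0, "dx": 0, "dy": -0.004, "dz": 0, "yaw": 0}, {"jaw": 0.0, "dx": 0, "dy": 0, "dz": 0, "yaw": 0}, {"jaw": 0.0, "dx": 0, "dy": 0, "dz": 0, "yaw": 0}, {"jaw": 0.0, "dx": 0, "dy": 0, "dz": 0, "yaw": 0}])

```text
t: 10.5
tool_pos: [0.5987, 0.0981, 0.0577]
orientation: [0.361, 3.121, -0.0]
force: [-0.1, -0.4, -0.7]
opening: 0.0146
gripper_force: 40.0
```

Emit:
carry_out(moves=[{"jaw": 0.0, "dx": 0, "dy": -0.0015, "dz": 0, "yaw": 0}, {"jaw": 0.0, "dx": 0, "dy": 0, "dz": 0, "yaw": 0}, {"jaw": 0.0, "dx": 0, "dy": 0, "dz": 0, "yaw": 0}])

```text
t: 10.88
tool_pos: [0.5983, 0.0968, 0.0577]
orientation: [0.361, 3.121, 0.0]
force: [-0.2, 0.8, -0.2]
opening: 0.0151
gripper_force: 40.0
```

Emit:
carry_out(moves=[{"jaw": 0.0, "dx": 0, "dy": -0.0007, "dz": 0, "yaw": 0}, {"jaw": 0.0, "dx": 0, "dy": 0, "dz": 0, "yaw": 0}, {"jaw": 0.0, "dx": 0, "dy": 0, "dz": 0, "yaw": 0}])

```text
t: 11.25
tool_pos: [0.5983, 0.0966, 0.0577]
orientation: [0.361, 3.121, 0.001]
force: [1.9, 3.8, -1.5]
opening: 0.015
gripper_force: 40.0
```

Emit:
carry_out(moves=[{"jaw": 0.0, "dx": 0, "dy": -0.0003, "dz": 0, "yaw": 0}, {"jaw": 0.0, "dx": 0, "dy": 0, "dz": 0, "yaw": 0}, {"jaw": 0.0, "dx": 0, "dy": 0, "dz": 0, "yaw": 0}])

```text
t: 11.62
tool_pos: [0.5982, 0.0965, 0.0577]
orientation: [0.361, 3.12, 0.002]
force: [2.8, 5.4, -1.5]
opening: 0.0147
gripper_force: 40.0
```

Emit:
carry_out(moves=[{"jaw": 0.0, "dx": 0, "dy": -0.0005, "dz": 0, "yaw": 0}, {"jaw": 0.0, "dx": 0, "dy": -0.0003, "dz": 0, "yaw": 0}, {"jaw": 0.0, "dx": 0, "dy": 0, "dz": 0, "yaw": 0}, {"jaw": 0.0, "dx": 0, "dy": 0, "dz": 0, "yaw": 0}])

```text
t: 12.12
tool_pos: [0.5982, 0.0965, 0.0577]
orientation: [0.361, 3.12, 0.003]
force: [2.1, 8.7, -3.5]
opening: 0.0145
gripper_force: 40.0
```

Emit:
carry_out(moves=[{"jaw": 0.0, "dx": 0, "dy": -0.0005, "dz": 0, "yaw": 0}, {"jaw": 0.0, "dx": 0, "dy": 0, "dz": 0, "yaw": 0}, {"jaw": 0.0, "dx": 0, "dy": 0, "dz": 0, "yaw": 0}, {"jaw": 0.0, "dx": 0, "dy": 0, "dz": 0, "yaw": 0}, {"jaw": 0.0, "dx": 0, "dy": 0, "dz": 0, "yaw": 0}, {"jaw": 0.0, "dx": 0, "dy": 0, "dz": 0, "yaw": 0}])

```text
t: 12.88
tool_pos: [0.5982, 0.0965, 0.0577]
orientation: [0.361, 3.12, 0.005]
force: [3.8, 10.9, -3.8]
opening: 0.0147
gripper_force: 40.0
```

```bash
python3 - <<'E'
from h import *
F=[]
for i in range(6):
    im=read_camera("scene"); s=read_state();F.append(s["force"])
F=np.array(F);print(F.round(1).tolist(),(F@[.228,.9737,0]).mean(),s["t"],s["tool_pos"],s["orientation"])
cv2.imwrite("pics/s2.png",cv2.resize(im[120:240,80:320,::-1],(800,400),interpolation=3))
E
```

```text
[[4.3, 10.2, -4.6], [3.9, 10.6, -3.2], [4.0, 10.0, -4.0], [3.6, 11.0, -3.5], [4.0, 10.8, -4.2], [4.1, 10.7, -4.9]] 11.1894295280888 13.175 [0.59825956 0.096467   0.05771944] [0.36043099 3.11987377 0.00459459]
```

View pics/s2.png

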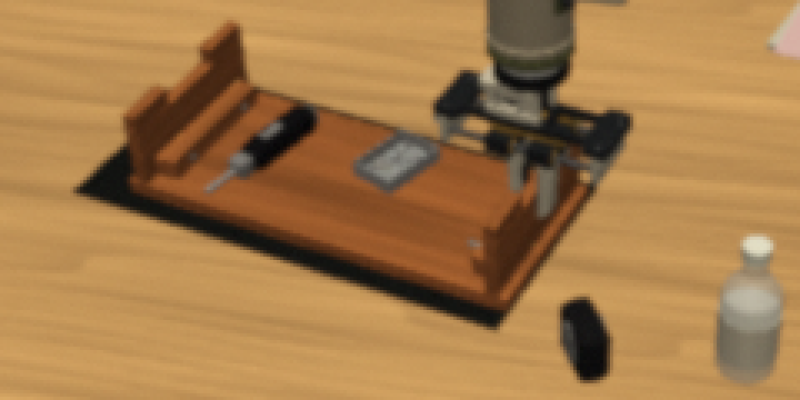

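The picture shows the leg upright at about (505,240), outside the bare cleat, with the other things in place. The push is about 11 N, so I'll hold it there.

Emit:
carry_out(moves=[{"jaw": 0, "dx": 0, "dy": 0, "dz": 0, "yaw": 0}, {"jaw": 0, "dx": 0, "dy": 0, "dz": 0, "yaw": 0}, {"jaw": 0, "dx": 0, "dy": 0, "dz": 0, "yaw": 0}, {"jaw": 0, "dx": 0, "dy": 0, "dz": 0, "yaw": 0}, {"jaw": 0, "dx": 0, "dy": 0, "dz": 0, "yaw": 0}, {"jaw": 0, "dx": 0, "dy": 0, "dz": 0, "yaw": 0}, {"jaw": 0, "dx": 0, "dy": 0, "dz": 0, "yaw": 0}, {"jaw": 0, "dx": 0, "dy": 0, "dz": 0, "yaw": 0}])

```text
t: 14.18
tool_pos: [0.5983, 0.0964, 0.0577]
orientation: [0.361, 3.12, 0.005]
force: [3.7, 9.6, -3.7]
opening: 0.0148
gripper_force: 40.0
```

Emit:
carry_out(moves=[{"jaw": 0, "dx": 0, "dy": 0, "dz": 0, "yaw": 0}, {"jaw": 0, "dx": 0, "dy": 0, "dz": 0, "yaw": 0}, {"jaw": 0, "dx": 0, "dy": 0, "dz": 0, "yaw": 0}, {"jaw": 0, "dx": 0, "dy": 0, "dz": 0, "yaw": 0}, {"jaw": 0, "dx": 0, "dy": 0, "dz": 0, "yaw": 0}, {"jaw": 0, "dx": 0, "dy": 0, "dz": 0, "yaw": 0}, {"jaw": 0, "dx": 0, "dy": 0, "dz": 0, "yaw": 0}, {"jaw": 0, "dx": 0, "dy": 0, "dz": 0, "yaw": 0}])

```text
t: 15.18
tool_pos: [0.5983, 0.0965, 0.0577]
orientation: [0.36, 3.12, 0.005]
force: [4.2, 10.5, -5.0]
opening: 0.0147
gripper_force: 40.0
```

Emit:
carry_out(moves=[{"jaw": 0, "dx": 0, "dy": 0, "dz": 0, "yaw": 0}, {"jaw": 0, "dx": 0, "dy": 0, "dz": 0, "yaw": 0}, {"jaw": 0, "dx": 0, "dy": 0, "dz": 0, "yaw": 0}, {"jaw": 0, "dx": 0, "dy": 0, "dz": 0, "yaw": 0}, {"jaw": 0, "dx": 0, "dy": 0, "dz": 0, "yaw": 0}, {"jaw": 0, "dx": 0, "dy": 0, "dz": 0, "yaw": 0}, {"jaw": 0, "dx": 0, "dy": 0, "dz": 0, "yaw": 0}, {"jaw": 0, "dx": 0, "dy": 0, "dz": 0, "yaw": 0}])

```text
t: 16.18
tool_pos: [0.5982, 0.0965, 0.0577]
orientation: [0.36, 3.12, 0.005]
force: [4.0, 9.9, -4.2]
opening: 0.015
gripper_force: 40.0
```

Emit:
carry_out(moves=[{"jaw": 0, "dx": 0, "dy": 0, "dz": 0, "yaw": 0}, {"jaw": 0, "dx": 0, "dy": 0, "dz": 0, "yaw": 0}, {"jaw": 0, "dx": 0, "dy": 0, "dz": 0, "yaw": 0}, {"jaw": 0, "dx": 0, "dy": 0, "dz": 0, "yaw": 0}, {"jaw": 0, "dx": 0, "dy": 0, "dz": 0, "yaw": 0}, {"jaw": 0, "dx": 0, "dy": 0, "dz": 0, "yaw": 0}, {"jaw": 0, "dx": 0, "dy": 0, "dz": 0, "yaw": 0}, {"jaw": 0, "dx": 0, "dy": 0, "dz": 0, "yaw": 0}])

```text
t: 17.18
tool_pos: [0.5982, 0.0965, 0.0577]
orientation: [0.361, 3.12, 0.005]
force: [3.9, 10.6, -3.8]
opening: 0.0146
gripper_force: 40.0
```

```bash
python3 -c "
from plant import *
print(close_job())"
```

```text
the job is handed in; nothing more can be done
None
```

The leg stands upright on the board against the outer side of the bare cleat, centred to about 1 mm. It was pressed with about 11 N for over four seconds; I handed the job in at about 17 s with the arm still holding it, and the judge returned no verdict.

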